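# Set the cereal dispenser's shutter to the portion mark over nested bowls

## Task

Get the cereal dispenser ready for filling: gently set the small bowl inside the large one so that the large one catches spills, then slide the pair under the spout until the large bowl rests against both arms of the wooden V stop. Then turn the shutter wheel on its dial anticlockwise (seen from above) until its long pointed spoke lines up with the upright portion mark, and leave everything else, the mark included, where it is.

Things in the scene. Friction and masses are not known exactly. Their poses are not given: they have to be found in the camera images.
- dispenser: Fixed cereal dispenser, robot on its -x side, z up. Origin on the shelf straight below the shutter wheel's axis. White housing radius 46 mm, 125 to 210 mm high; on it an aluminium dial, radius 114 mm, top 215 mm high. Clear hopper radius 54 mm, 240 to 472 mm high, centred at x = +158 mm. A chute falls to -y to a spout (radius 34 mm, lower edge 98 mm high) at x = 0, y = -210 mm
- shutter_wheel (a joint): Turn of the shutter wheel, rad: 0 = shut (end stop), grows anticlockwise seen from above, to 5.0; stiff (about 0.22 N m), stays where left. The pointed spoke lies at 0.262 rad + this value, anticlockwise from the dispenser's +x axis
- wheel_hub (a point): On the vertical axis of the black shutter wheel, at spoke mid height, 245 mm above the shelf. Hub radius 19 mm, 231 to 261 mm high; four spokes at 90 degrees, 14 mm wide, 238 to 252 mm high: three plain, 75 mm from axis to end, the fourth longer with a diamond point. 23 mm free between spokes and dial. The hopper blocks the gripper on the +x side
- pointer_tip (a point): Tip of the long pointed spoke, 96 mm from the wheel's axis, at the mid height of the spokes
- mark_tip (a point): Where the pointer's tip must come: 96 mm from the wheel's axis, at spoke height, just in front of the portion mark. The mark is an upright black tab 8 mm wide on the dial, 102 to 114 mm from the axis, 215 to 259 mm above the shelf, set somewhere on the dial's robot side; a flat 3 mm rib leads inwards from it
- spout_spot (a point): Point on the shelf below the spout's centre, goal of the large bowl's centre. Around it stands a fixed wooden V stop 46 mm high: two arms 120 x 12 mm at 45 degrees, open to the dispenser's -y: the large bowl pushed along the dispenser's +y comes to rest on both arms, centred here
- large_bowl: Large blue ceramic bowl, wide and low: rim radius 72 mm, foot radius 48 mm, 48 mm high, wall 5 mm, inner floor 6 mm above its underside, about 0.36 kg, loose; origin at the centre of its underside, z up
- small_bowl: Small blue ceramic bowl, narrower and deeper: rim radius 46 mm, foot radius 32 mm, 58 mm high, wall 4 mm (nearly upright near the rim), inner floor 6 mm up, about 0.17 kg, loose; origin at the centre of its underside, z up
- glass_jar: Bystander: empty open glass jar, radius 40 mm, 105 mm high; origin at the centre of its underside
- tea_infuser: Bystander: stainless steel tea infuser, egg shaped, 56 mm wide, 76 mm high; origin at the centre of its underside
- wood_spatula: Bystander: wooden spatula 260 mm long lying on the shelf, along its x axis; origin at its middle
- tomato_tin: Bystander: food tin, radius 37 mm, 100 mm high; origin at the centre of its underside
- mug: Bystander: white mug, radius 40 mm, 90 mm high, handle towards its +y; origin at the centre of its underside
- spice_jar: Bystander: small amber glass jar, radius 24 mm, 85 mm high; origin at the centre of its underside
- wood_spoon: Bystander: wooden spoon 200 mm long lying on the shelf, along its x axis; origin at its middle
Not all that is in view belongs to the job. Leave any orange, red or yellow look-alike of the large_bowl alone.

How it is judged (in metres and radians):
On the way, in this order (a step that is already met when the one before it is completed fails the run):
1. the small bowl stands inside the large bowl, upright and let go (horizontal distance between small_bowl and large_bowl below 0.022 m and z of small_bowl in the frame of large_bowl between 0.002 and 0.011 m and angle between small_bowl's own z axis and vertical below 0.12 rad and contact force between the fingers and small_bowl below 0.1 N), for 0.2 s.
2. the pair stands under the spout, the large bowl against both arms of the V stop (horizontal distance between large_bowl and spout_spot below 0.01 m and horizontal distance between small_bowl and large_bowl below 0.022 m and angle between large_bowl's own z axis and vertical below 0.08 rad), for 0.2 s.
3. the wheel's pointed spoke is turned to the portion mark (horizontal distance between pointer_tip and mark_tip below 0.007 m), for 0.2 s.
At the end, for the whole second after the job is handed in: Pointer tip within 7 mm (4 degrees) of the point at the portion mark, wheel still; large bowl flat on the shelf, centre within 10 mm of the spot under the spout (against both V arms); small bowl upright on its floor inside, centres within 22 mm; both at rest (all of step 2 and horizontal distance between pointer_tip and mark_tip below 0.007 m and velocity of joint shutter_wheel between -0.02 and 0.02 rad/s and height (world z) of large_bowl below 0.004 m and z of small_bowl in the frame of large_bowl between 0.002 and 0.011 m and angle between small_bowl's own z axis and vertical below 0.12 rad and linear speed of each of large_bowl, small_bowl below 0.01 m/s); the robot touches nothing.
It fails at once if the small bowl is dropped or rammed into the large one (more than 40 N between them) (contact force between small_bowl and large_bowl above 40 N).
It fails at once if a bowl is tipped over (angle between small_bowl's own z axis and vertical above 0.7 rad or angle between large_bowl's own z axis and vertical above 0.5 rad).
It fails at once if the portion mark is shifted on the dial (distance of mark_tip from where it was at the start of the episode above 0.006 m).
It fails at once if a bystander is moved by more than 30 mm (distance of any of glass_jar, tea_infuser, wood_spatula, tomato_tin, mug, spice_jar, wood_spoon from where it was at the start of the episode above 0.03 m).
It fails at once if the large bowl is lifted instead of slid (height (world z) of large_bowl above 0.03 m).
It also fails if it takes over 72 s, if anything falls off the work surface, if the arm or the gripper's body presses on something with over 40 N, if the wrist force passes 120 N, or if a joint passes its speed limit or range.

## Robot

A 6-joint arm with a two-finger parallel gripper is mounted at the origin on the work surface. World frame = base frame: x ahead of the robot, y to its left, z up, the work surface at z = 0. Lengths are in mm, angles in rad, forces in N, time in s.
With the tool pointing down it reaches from about 300 to 850 mm from the base axis. Payload 5.4 kg.
Tool frame: the origin (TCP) lies at the very end of the fingers, on their centre line; the grasp point (between the pads) lies 19 mm behind it; z points along the fingers, y is the line along which they close (so a half turn about z gives the same grasp; the last joint's range is limited). The gripper opens to 85 mm and grips with 20 to 120 N. Pads are 22 mm wide; open, the fingers measure 114 mm over their backs; the gripper's body (76 mm by 85 mm) begins 54 mm behind the grasp point. The pads swing forward as they close: fully open they stand 13 mm farther back than shut.
Start: joints at [-1.377, 0.158, 1.597, -0, 1.386, -0.21], TCP at [225.902, -528.748, 206.699] pointing down, gripper open.
Joint ranges: [-2.91, 2.91], [-0.94, 2.29], [0.18, 2.7], [-1.29, 4.43], [0.17, 2.64], [-3, 3]. Speed limits (rad/s): [2.57, 2.57, 3.14, 3.14, 3.14, 3.14].

## Interface

Orientations are given as a unit quaternion [x, y, z, w].
In Python, from rig import bot, eyes gives the robot as it stands. The module is installed in compiled form; this text tells all that it offers.
- The arm moves only by the shell command python3 -m creep 'ROWS' [OPENING]. ROWS is a JSON object of lists of equal length, an entry for each row: "offset": the shift along the tool's x, y, z in mm, a list of three; "angular": the turn, a rotation vector about the tool's x, y, z in rad, a list of three. A call has 1 to 5 rows; each row is the pose to reach, as a shift and turn from the pose commanded when the call began, along the tool's axes at that moment; what a row does not reach only later rows make up. A row lasts 1/8 s, in which the tool goes at most 62.5 mm and 10.7 degrees, less where a joint would pass 70% of its speed; a pose out of reach is approached as far as the arm can. A call with a gripper value outside its range is refused whole. OPENING is the finger opening in mm, from 0 to 85.4, set as the call begins (- or left out, the last holds). The fingers move at their own pace and stop on an object; the grip force is fixed at half the most. Time passes only in rows, so rows that repeat a pose let the fingers close. It gives the time, the measured TCP pose, the force, the opening and the grip force at its end, in the units of the state.
- bot.get_obs(): the state, without advancing time (a new reading comes with each control period).
- eyes.snapshot(name): name is "scene" or "top" or "wrist"; returns the picture (400x640x3 uint8, blue, green, red); there is no depth.
- eyes.camera_info(name): a dict with "fx", "fy", "cx", "cy" (pixels), "R" (3x3) and "t" (3): a world point X has camera coordinates R X + t. Camera axes: x right, y down, z forward; pixel columns grow to the right and rows downward; lengths in mm; the calibration is good to about 2 mm. A picture is of the moment at which its call begins: read the wrist's pose just before it. camera_info takes no time and is no camera call; for the wrist camera it gives the pose at the moment of the call.
- bot.hand_in(): hands the job in; it is judged then, once.
The state is a dict: "time_s": time; "qpos": joint angles; "joint_velocities": joint speeds; "joint_efforts": joint torques, N m; "tool_pos": TCP position; "ee_rot": TCP orientation; "force": force on the tool from outside, world axes, zero at the start; "wrist_torque": the same for the moment, N m; "grip_width": opening from 0.0 (shut) to 1.0 (fully open); "grip_force": force on a finger pad.
Only numpy, scipy, OpenCV 4.12 (cv2) and the standard library are available. Lean on these libraries where they do the work, as an engineer would, in place of code of your own. Each camera call takes 0.05 s, during which the arm holds its last target. There are 200 camera calls.

## Working session

There is one attempt and no reset: what is moved stays moved. The work goes in short steps, Python scripts to look and compute and a shell command to move; the robot and the scene stay as the last step left them, time stands still between calls to the robot, and variables do not carry over. Pictures are saved under pics/ and viewed, at most 10 in all, crops included, and the job is handed in when it is done.

```bash
mkdir -p pics; python3 - <<'E'
from rig import bot, eyes
import cv2
o=bot.get_obs(); print(o['time_s'],o['tool_pos'],o['ee_rot'],o['grip_width'])
for n in ("scene","top"):
    im=eyes.snapshot(n); cv2.imwrite(f"pics/{n}0.png",im); c=eyes.camera_info(n); print(n,c)
E
```

```text
0.0 [ 225.7769314  -528.07845975  205.68495742] [ 9.79684465e-01  2.00542742e-01 -2.75205663e-06 -9.78683360e-04] 0.9975591679496937
scene {'fx': 398.9866564208419, 'fy': 398.9866564208419, 'cx': 316.6923230547066, 'cy': 198.19319605781934, 'R': array([[ 0.79220433,  0.61024958,  0.00278471],
       [ 0.42327335, -0.54617985, -0.72286046],
       [-0.43960434,  0.57383188, -0.69098842]]), 't': array([-377.91609403, -117.08831603, 1568.46643933])}
top {'fx': 445.60373011366096, 'fy': 445.60373011366096, 'cx': 318.9004989262127, 'cy': 202.02531965513788, 'R': array([[-2.91851953e-02, -9.99574020e-01,  4.67904488e-05],
       [-9.95060978e-01,  2.90489819e-02, -9.49200012e-02],
       [ 9.48782080e-02, -2.81681812e-03, -9.95484903e-01]]), 't': array([ -15.44760128,  501.18765366, 1687.95601542])}
```

View pics/scene0.png

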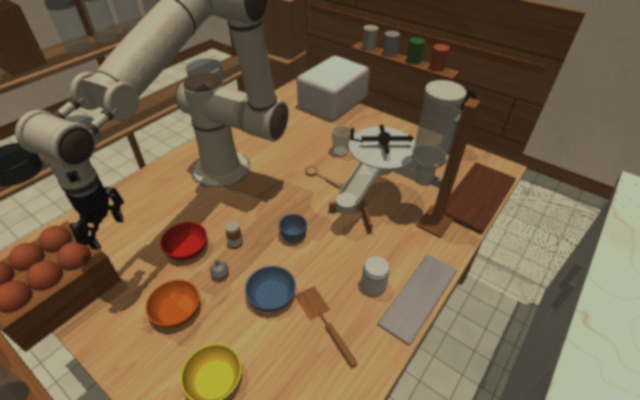

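View pics/top0.png

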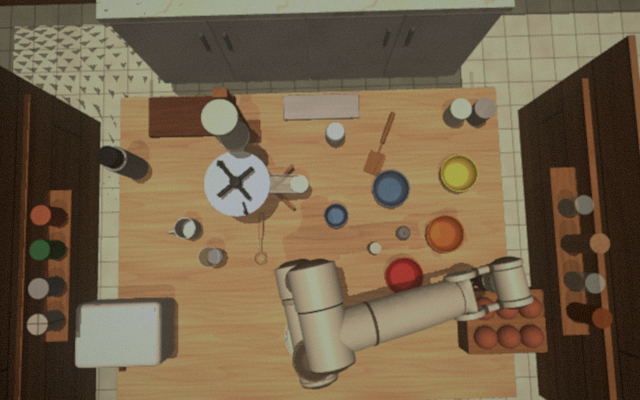

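The scene view shows the small blue bowl at (293,228), the large blue bowl at (271,290) and the dial at (383,148). In the top view the small bowl is at (336,216), the large one at (391,189), the hub at (237,183), the spout at (300,184) and probably the mark near (246,209). I'll segment the bowls and enlarge the dial.

```bash
cat > h.py <<'E'
import numpy as np, cv2
from rig import bot, eyes
def ray(c,u,v,z):
    R=np.array(c['R']);t=np.array(c['t']); C=-R.T@t
    d=R.T@np.array([(u-c['cx'])/c['fx'],(v-c['cy'])/c['fy'],1]); return C+d*(z-C[2])/d[2]
def proj(c,P):
    p=np.atleast_2d(P)@np.array(c['R']).T+c['t']; return np.c_[c['fx']*p[:,0]/p[:,2]+c['cx'],c['fy']*p[:,1]/p[:,2]+c['cy']]
def circ(x,y,r,z):
    a=np.linspace(0,2*np.pi,90); return np.c_[x+r*np.cos(a),y+r*np.sin(a),0*a+z]
E
python3 - <<'E'
from h import *
for n in("top","scene"):
    im=cv2.imread(f"pics/{n}0.png"); c=eyes.camera_info(n); hsv=cv2.cvtColor(im,cv2.COLOR_BGR2HSV)
    m=cv2.inRange(hsv,(95,70,20),(125,255,255)); k,l,s,ce=cv2.connectedComponentsWithStats(m)
    for i in range(1,k):
        if s[i,4]>150:
            print(n,s[i],ce[i].round(1))
            pts=np.argwhere(l==i)[:,::-1].astype(np.float32); e=cv2.minEnclosingCircle(pts) 
            h=cv2.convexHull(pts); 
            for z in(48,58): print(z,ray(c,*ce[i],z).round(1), 'extents', [ray(c,*p,z)[:2].round(0).tolist() for p in (pts[pts[:,0].argmin()],pts[pts[:,0].argmax()],pts[pts[:,1].argmin()],pts[pts[:,1].argmax()])])
c=eyes.camera_info("top")
print('hub',ray(c,237,183,261),'spout',ray(c,300,184,98))
a=cv2.resize(cv2.imread("pics/top0.png")[140:235,195:325],None,fx=6,fy=6,interpolation=cv2.INTER_CUBIC)
cv2.imwrite("pics/dial.png",a)
E
```

```text
scene [ 248  271   45   39 1219] [269.8 291.1]
48 [ 557.5 -318.1   48. ] extents [[509.0, -355.0], [608.0, -283.0], [524.0, -259.0], [591.0, -362.0]]
58 [ 562.6 -322.5   58. ] extents [[515.0, -359.0], [613.0, -287.0], [529.0, -264.0], [596.0, -366.0]]
hub [549.28619504 240.57654624 261.        ] spout [562.25033203  37.87940122  98.        ]
```

View pics/dial.png

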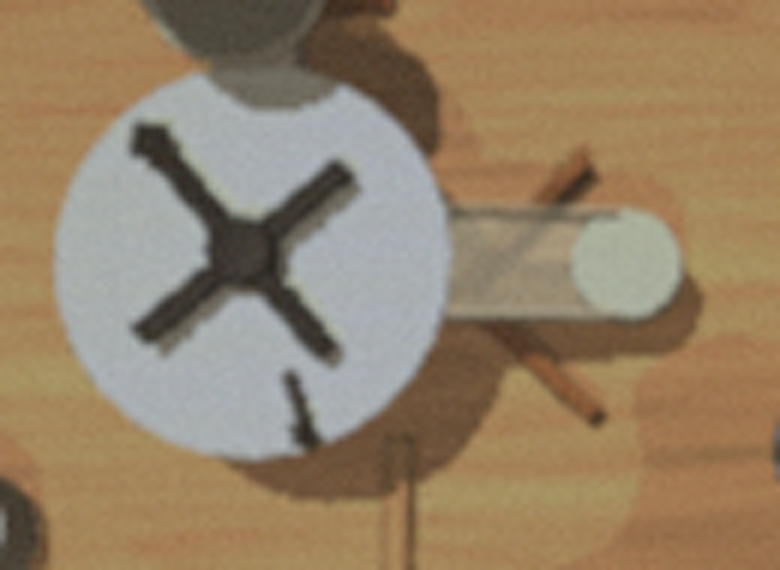

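The enlarged dial shows the hub at crop (243,253), the diamond pointer tip near (140,128) and the mark at about (308,440) with its rib running inwards. The V stop is below and right, opening towards the right of the image. Next I'll measure these precisely.

```bash
python3 - <<'E'
from h import *
def blob(im,c,lo,hi,seed):
    hsv=cv2.cvtColor(im,cv2.COLOR_BGR2HSV); m=cv2.inRange(hsv,lo,hi)
    m=cv2.morphologyEx(m,cv2.MORPH_CLOSE,np.ones((3,3)))
    k,l,s,ce=cv2.connectedComponentsWithStats(m); i=l[seed[1],seed[0]]
    if i==0: print('seed off',hsv[seed[1],seed[0]]); return None
    return np.argwhere(l==i)[:,::-1].astype(np.float32), s[i]
ct=eyes.camera_info("top"); cs=eyes.camera_info("scene")
t=cv2.imread("pics/top0.png"); s=cv2.imread("pics/scene0.png")
for nm,im,c,seed,z in (("small","t",ct,(336,216),58),("large","t",ct,(391,189),48),("small","s",cs,(293,230),58),("large","s",cs,(271,290),48)):
    b=blob(t if im=="t" else s,c,(90,50,15),(130,255,255),seed)
    if b is None: continue
    P=np.array([ray(c,*p,z)[:2] for p in b[0]],np.float32)
    print(nm,im,b[1],'circle',cv2.minEnclosingCircle(P))
hsv=cv2.cvtColor(t,cv2.COLOR_BGR2HSV); print('dial hsv',hsv[200,215],hsv[170,255],'mark',hsv[213,246])
b=blob(t,ct,(100,8,120),(130,70,255),(215,200))
if b:
    P=np.array([ray(ct,*p,215)[:2] for p in b[0]],np.float32); print('dial',b[1],cv2.minEnclosingCircle(P))
f=lambda u,v:(195+(u-2.5)/6,140+(v-2.5)/6)
for n,u,v,z in(('hubtop',243,253,261),('ptr tip',137,125,245),('sp1 end',352,170,245),('sp3 end',138,332,245),('sp2 end',335,357,245),('rib in',290,372,217),('mark',308,430,245),('markbase',300,443,217),('spout',627,265,98),('V1 end',595,170,46),('V2 end',600,420,46)):
    print(n,ray(ct,*f(u,v),z).round(1))
E
```

```text
small t [328 208  16  19 217] circle ((439.4734191894531, -87.93778991699219), 35.08366775512695)
large t [376 176  28  27 519] circle ((536.3819580078125, -296.3763427734375), 55.55756759643555)
small s [281 221  24  15 250] circle ((462.26141357421875, -106.47425079345703), 36.57842254638672)
large s [ 247  268   47   42 1586] circle ((550.0559692382812, -309.54803466796875), 69.53683471679688)
dial hsv [100   9 178] [107  13 173] mark [12 65 51]
dial [ 210  155   60   60 1500] ((556.1500854492188, 247.6759796142578), 110.3960189819336)
hubtop [553.7 246.9 261. ]
ptr tip [630.4 308.6 245. ]
sp1 end [601.2 188.2 245. ]
sp3 end [513.2 308.9 245. ]
sp2 end [496.  199.3 245. ]
rib in [491.2 229.2 217. ]
mark [455.6 214.9 245. ]
markbase [450.6 224.  217. ]
spout [563.3  41.2  98. ]
V1 end [632.   62.2  46. ]
V2 end [472.4  62.8  46. ]
```

```bash
python3 -m creep '{"offset":[[0,0,-30],[0,0,-60],[0,0,-90],[0,0,-120],[0,0,-120]],"angular":[[0,0,0.1],[0,0,0.2],[0,0,0.3],[0,0,0.4],[0,0,0.404]]}' 40
python3 -m creep '{"offset":[[40,-50,0],[80,-100,0],[120,-150,0],[160,-200,0],[180,-240,0]],"angular":[[0,0,0],[0,0,0],[0,0,0],[0,0,0],[0,0,0]]}'
python3 -m creep '{"offset":[[0,0,0],[0,0,0]],"angular":[[0,0,0],[0,0,0]]}'
python3 - <<'E'
from h import *
print(bot.get_obs()['ee_rot']); c=eyes.camera_info("wrist"); print(c)
cv2.imwrite("pics/w1.png",eyes.snapshot("wrist"))
for n,P in (('small',[445,-95,58]),('large',[545,-300,48])): print(n,proj(c,P))
E
```

```text
time_s: 0.72
tool_pos: [226.2, -529.8, 329.2]
ee_rot: [1.0, 0.0, 0.0, 0.002]
force: [0.3, 0.0, -0.5]
grip_width: 0.466
grip_force: 0.0
time_s: 1.35
tool_pos: [406.7, -286.3, 324.7]
ee_rot: [1.0, 0.001, -0.001, -0.001]
force: [0.9, 0.3, 0.2]
grip_width: 0.463
grip_force: 0.0
time_s: 1.6
tool_pos: [405.4, -288.9, 325.5]
ee_rot: [1.0, 0.0, -0.001, -0.0]
force: [-0.2, -0.0, 0.3]
grip_width: 0.466
grip_force: 0.0
[ 9.99999535e-01  2.75302776e-04 -7.91974379e-04 -4.76984993e-04]
{'fx': 322.47799040931216, 'fy': 322.47799040931216, 'cx': 320.7329469046546, 'cy': 200.32391365105934, 'R': array([[ 3.56395132e-04, -9.99999750e-01,  6.10692927e-04],
       [-9.56423076e-01, -1.62551779e-04,  2.91984371e-01],
       [-2.91984198e-01, -6.88142616e-04, -9.56422895e-01]]), 't': array([-289.25286584,  314.64886732,  610.74855451])}
small [[173.62792763 129.06112752]]
large [[329.44850766  47.36301994]]
```

View pics/w1.png

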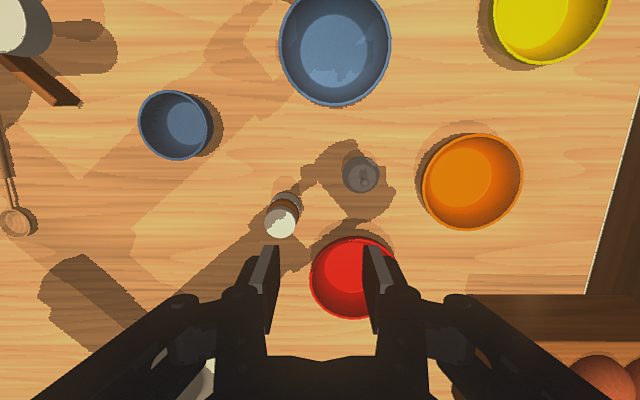

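The wrist view shows the small bowl centred near (176,125), the large one near (334,45) with its top edge just cut off, and the spice jar and tea infuser well clear of both. I'll fit silhouette models to the two bowls.

```bash
cat >> h.py <<'E'
from scipy.optimize import minimize
def fit(im,c,x,y,rr,rf,h,lo=(95,50,25),hi=(125,255,255),win=1.25,z0=0):
    """silhouette fit of a bowl"""
    m=cv2.inRange(cv2.cvtColor(im,cv2.COLOR_BGR2HSV),lo,hi)
    m=cv2.morphologyEx(m,cv2.MORPH_CLOSE,np.ones((5,5)))
    w=np.zeros_like(m); cv2.fillConvexPoly(w,cv2.convexHull(proj(c,circ(x,y,rr*win,h/2)).astype(np.int32)),255); m&=w
    def cost(p):
        P=np.r_[circ(p[0],p[1],rr,h+z0),circ(p[0],p[1],rf,z0)]
        s=np.zeros_like(m); H=cv2.convexHull(proj(c,P).astype(np.float32))
        cv2.fillConvexPoly(s,np.round(H*16).astype(np.int32),255,shift=4)
        return np.count_nonzero(s!=m)/np.count_nonzero(m)
    r=minimize(cost,[x,y],method='Nelder-Mead',options=dict(initial_simplex=[[x,y],[x+12,y],[x,y+12]]))
    return r.x.round(1),round(r.fun,3)
E
python3 - <<'E'
from h import *
c=eyes.camera_info("wrist"); im=cv2.imread("pics/w1.png")
print(ray(c,176,125,58),ray(c,334.5,45,48))
print(fit(im,c,445,-95,46,32,58)); print(fit(im,c,545,-305,72,48,48))
s=cv2.imread("pics/scene0.png"); c=eyes.camera_info("scene")
print(fit(s,c,445,-95,46,32,58)); print(fit(s,c,545,-305,72,48,48))
E
```

```text
[450.34426278 -99.33151051  58.        ] [ 547.60798282 -307.06393633   48.        ]
(array([449. , -95.6]), np.float64(0.964))
(array([ 547.5, -307.1]), np.float64(0.157))
(array([451. , -91.8]), np.float64(1.752))
(array([ 545.9, -307. ]), np.float64(0.172))
```

```bash
python3 - <<'E'
from h import *
c=eyes.camera_info("wrist"); im=cv2.imread("pics/w1.png"); h=cv2.cvtColor(im,cv2.COLOR_BGR2HSV)
print(h[125,136:216:3].tolist()); print(h[86:164:4,178].tolist())
for lo in ((95,50,25),(90,30,25),(100,60,40)):
  m=cv2.inRange(h,lo,(125,255,255))[80:170,125:225]; ys,xs=np.nonzero(m); print(xs.min()+125,xs.max()+125,ys.min()+80,ys.max()+80,len(xs))
for win in (1.1,): print(fit(im,c,450,-99,46,32,58,(100,60,40),win=win), fit(im,c,450,-99,46,32,58,(90,60,25),(130,255,255),win=1.5))
E
```

```text
[[14, 154, 212], [104, 94, 144], [150, 5, 51], [120, 13, 57], [130, 14, 54], [120, 22, 59], [111, 29, 61], [110, 35, 66], [106, 41, 69], [107, 53, 77], [107, 46, 78], [105, 76, 127], [105, 78, 128], [105, 78, 128], [105, 78, 127], [105, 78, 127], [105, 73, 126], [105, 75, 126], [106, 76, 127], [104, 76, 127], [105, 76, 130], [106, 76, 128], [105, 75, 129], [104, 76, 137], [5, 28, 54], [174, 23, 56], [15, 138, 118]]
[[15, 147, 210], [14, 154, 209], [107, 68, 102], [107, 27, 65], [108, 48, 79], [105, 75, 126], [105, 78, 127], [105, 77, 126], [105, 77, 126], [105, 78, 127], [104, 78, 125], [105, 78, 128], [104, 77, 126], [104, 78, 130], [107, 57, 89], [108, 52, 83], [109, 37, 76], [116, 26, 69], [104, 72, 113], [14, 147, 205]]
138 206 90 159 2069
138 210 90 159 2809
138 206 90 159 1804
(array([ 451.5, -105.2]), np.float64(1.523)) (array([449.5, -95.1]), np.float64(1.244))
```

```bash
Z='"angular":[[0,0,0],[0,0,0],[0,0,0],[0,0,0],[0,0,0]]'
python3 -m creep '{"offset":[[11,-38,30],[22,-75,70],[33,-113,110],[44.6,-150.7,150],[44.6,-150.7,190]],"angular":[[0,0,0],[0,0,0],[0,0,0],[0,0,0],[0,0,0]]}' 40
python3 -m creep '{"offset":[[0,0,10],[0,0,20],[0,0,30],[0,0,30]],"angular":[[0,0,0],[0,0,0],[0,0,0],[0,0,0]]}'
python3 - <<'E'
from h import *
im=eyes.snapshot("wrist"); cv2.imwrite("pics/w2.png",im)
E
```

```text
time_s: 2.28
tool_pos: [450.4, -137.2, 135.0]
ee_rot: [1.0, 0.001, -0.0, -0.0]
force: [1.7, -0.9, 0.9]
grip_width: 0.467
grip_force: 0.0
time_s: 2.78
tool_pos: [450.5, -138.5, 106.7]
ee_rot: [1.0, -0.0, -0.0, -0.0]
force: [-0.1, 1.0, -0.1]
grip_width: 0.466
grip_force: 0.0
```

View pics/w2.png

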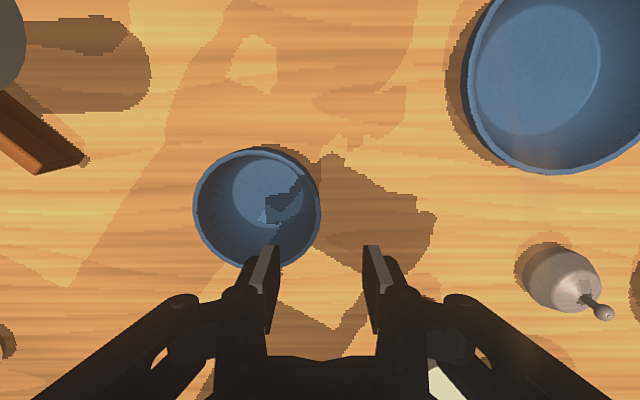

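The rim spans u 193–321 at this height and its near wall sits mid-way between the fingers (u 320), so the alignment is good. Descend and pinch.

```bash

python3 -m creep '{"offset":[[0,-1.5,20],[0,-1.5,40],[0,-1.5,55],[0,-1.5,68],[0,-1.5,68]],"angular":[[0,0,0],[0,0,0],[0,0,0],[0,0,0],[0,0,0]]}'
python3 -m creep '{"offset":[[0,0,0],[0,0,0],[0,0,0],[0,0,0],[0,0,0]],"angular":[[0,0,0],[0,0,0],[0,0,0],[0,0,0],[0,0,0]]}' 0
python3 -m creep '{"offset":[[0,0,-10],[0,0,-30],[0,0,-50],[0,0,-70],[0,0,-80]],"angular":[[0,0,0],[0,0,0],[0,0,0],[0,0,0],[0,0,0]]}'
python3 - <<'E'
from h import *
im=eyes.snapshot("wrist"); cv2.imwrite("pics/w3.png",im)
E
```

```text
time_s: 3.45
tool_pos: [450.0, -136.3, 38.0]
ee_rot: [1.0, -0.0, -0.001, -0.0]
force: [-0.6, -0.0, 0.3]
grip_width: 0.464
grip_force: 0.0
time_s: 4.08
tool_pos: [450.6, -136.6, 38.8]
ee_rot: [1.0, -0.0, 0.0, 0.0]
force: [0.5, 0.0, -0.0]
grip_width: -0.0
grip_force: 0.0
time_s: 4.7
tool_pos: [451.4, -137.1, 120.5]
ee_rot: [1.0, -0.0, 0.001, 0.001]
force: [0.8, -0.1, 0.3]
grip_width: -0.0
grip_force: 0.0
```

View pics/w3.png

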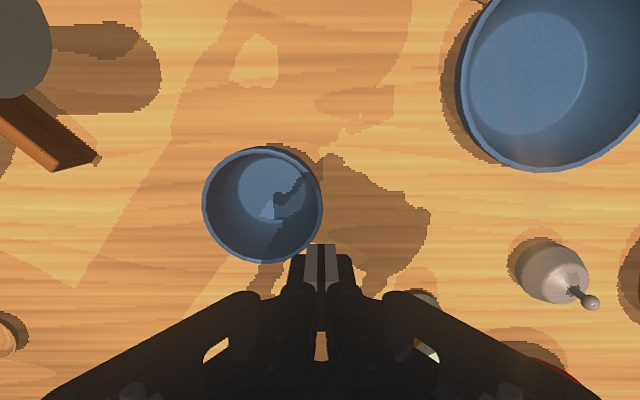

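The grasp missed: the fingers closed short of the bowl, which lies further in +x (rim u 202–323, v 147–264). I'll re-measure from this view.

```bash
python3 - <<'E'
from h import *
c=eyes.camera_info("wrist"); print(bot.get_obs()['tool_pos'])
for p in ((262,205),(202,205),(323,205),(262,147),(262,264)): print(ray(c,*p,58).round(1))
im=cv2.imread("pics/w3.png"); h=cv2.cvtColor(im,cv2.COLOR_BGR2HSV); m=((h[...,1]<130)&(h[...,2]<190)).astype(np.uint8)
ys,xs=np.nonzero(m[140:270,190:290]); print(xs.min()+190, ys.min()+140)
print([r.round(1) for r in proj(c,circ(475,-94,46,58))[::11]])
# fit with top-image too
for n,seed in(("top",(336,216)),("scene",(293,228))):
    cc=eyes.camera_info(n); print(n,ray(cc,*seed,58))
cc=eyes.camera_info("top"); print('large top',ray(cc,391,189,48))
E
```

```text
[ 451.78655007 -137.27907672  121.19823649]
[452.2 -93.5  58. ]
[452.2 -48.7  58. ]
[ 452.1 -139.2   58. ]
[495.4 -95.8  58. ]
[403.1 -91.   58. ]
201 146
[array([257.4, 109.5]), array([212.3, 129.2]), array([197.7, 174.1]), array([219.1, 216.2]), array([262.1, 233.7]), array([304.3, 218.9]), array([324. , 178.3]), array([307.8, 132.5]), array([262.1, 109.7])]
top [442.72828786 -92.58497544  58.        ]
scene [ 463.0990608  -105.20055512   58.        ]
large top [ 539.89988335 -305.14271164   48.        ]
```

```bash
python3 - <<'E'
from h import *
c=eyes.camera_info("wrist"); p=bot.get_obs()['tool_pos']
print(proj(c,[p,p+[0,0,19],p+[11,0,0],p-[11,0,0],p+[0,0,40]]))
R=np.array(c['R']); print('cam pos',-R.T@c['t'])
cv2.imwrite("pics/s1.png",cv2.resize(eyes.snapshot("scene")[90:330,200:460],None,fx=3,fy=2.5,interpolation=cv2.INTER_CUBIC))
E
```

```text
[[320.68248433 239.41082222]
 [320.80810339 254.5729794 ]
 [320.67544886 221.02887877]
 [320.68927857 257.16247518]
 [320.9841542  275.82222286]]
cam pos [ 524.9362312  -136.74556653  288.50070885]
```

View pics/s1.png

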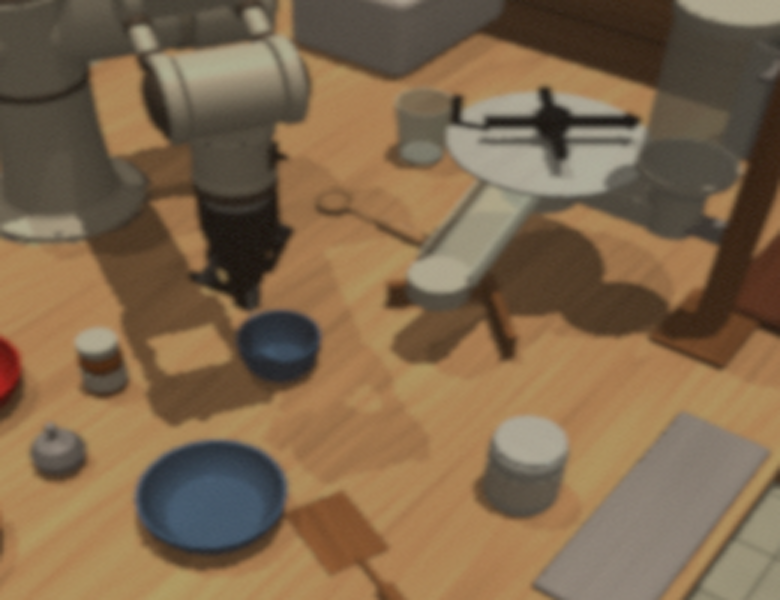

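The scene view shows the small bowl undisturbed at about crop (280,345), with the fingertips at about crop (246,305). I'll compare that fingertip pixel with the reported TCP.

```bash
python3 - <<'E'
from h import *
p=bot.get_obs()['tool_pos']; c=eyes.camera_info("scene")
f=lambda q:((q[:,0]-200)*3,(q[:,1]-90)*2.5)
for d in((0,0,0),(0,0,10),(0,0,20),(0,0,30),(11,0,0),(-11,0,0)): print(d,[x.round(0) for x in f(proj(c,p+np.array(d)))])
print('small rim',[x.round(0) for x in f(proj(c,circ(450,-94,46,58)))][0][::11],[x.round(0) for x in f(proj(c,circ(450,-94,46,58)))][1][::11])
E
```

```text
(0, 0, 0) [array([247.]), array([322.])]
(0, 0, 10) [array([247.]), array([316.])]
(0, 0, 20) [array([246.]), array([310.])]
(0, 0, 30) [array([246.]), array([304.])]
(11, 0, 0) [array([256.]), array([326.])]
(-11, 0, 0) [array([239.]), array([318.])]
small rim [310. 319. 304. 274. 245. 233. 246. 277. 308.] [352. 332. 315. 309. 318. 337. 356. 362. 353.]
```

Both cameras put the real fingertips about 20–25 mm above the reported TCP, so the fingers closed just above the rim. A TCP height of about 16 mm is safe under either reading, so I'll retry there.

```bash

python3 -m creep '{"offset":[[0,0,0],[0,0,0],[0,0.5,15],[0,0.5,30],[0,0.5,50]],"angular":[[0,0,0],[0,0,0],[0,0,0],[0,0,0],[0,0,0]]}' 40
python3 -m creep '{"offset":[[0,0,15],[0,0,30],[0,0,42],[0,0,53],[0,0,53]],"angular":[[0,0,0],[0,0,0],[0,0,0],[0,0,0],[0,0,0]]}'
python3 -m creep '{"offset":[[0,0,0],[0,0,0],[0,0,0],[0,0,0],[0,0,0]],"angular":[[0,0,0],[0,0,0],[0,0,0],[0,0,0],[0,0,0]]}' 0
```

```text
time_s: 5.42
tool_pos: [450.2, -136.9, 67.1]
ee_rot: [1.0, -0.0, -0.0, -0.0]
force: [-0.7, -0.2, -0.4]
grip_width: 0.468
grip_force: 0.0
time_s: 6.05
tool_pos: [450.0, -136.7, 14.9]
ee_rot: [1.0, -0.0, -0.001, -0.0]
force: [-1.2, 0.2, 0.3]
grip_width: 0.468
grip_force: 0.0
time_s: 6.68
tool_pos: [450.9, -137.0, 16.7]
ee_rot: [1.0, 0.0, 0.0, -0.0]
force: [-2.5, 1.2, 6.7]
grip_width: 0.053
grip_force: 56.2
```

```bash

python3 -m creep '{"offset":[[0,0,-5],[0,0,-25],[0,0,-50],[0,0,-75],[0,0,-95]],"angular":[[0,0,0],[0,0,0],[0,0,0],[0,0,0],[0,0,0]]}'
python3 -m creep '{"offset":[[15,35,0],[35,80,0],[60,130,0],[85,185,0],[97.5,213,0]],"angular":[[0,0,0],[0,0,0],[0,0,0],[0,0,0],[0,0,0]]}'
python3 -m creep '{"offset":[[0,0,10],[0,0,20],[0,0,20]],"angular":[[0,0,0],[0,0,0],[0,0,0]]}'
python3 - <<'E'
from h import *
print(bot.get_obs()['tool_pos'])
im=eyes.snapshot("wrist"); cv2.imwrite("pics/w4.png",im)
E
```

```text
time_s: 7.3
tool_pos: [450.8, -137.4, 111.8]
ee_rot: [1.0, -0.0, 0.001, 0.001]
force: [0.2, -0.1, -1.5]
grip_width: 0.052
grip_force: 59.0
time_s: 7.92
tool_pos: [548.5, -353.2, 110.5]
ee_rot: [1.0, -0.001, 0.0, 0.001]
force: [0.1, 0.3, -2.1]
grip_width: 0.052
grip_force: 59.0
time_s: 8.3
tool_pos: [546.7, -347.9, 88.7]
ee_rot: [1.0, 0.0, -0.002, -0.001]
force: [0.0, -0.0, -2.7]
grip_width: 0.049
grip_force: 59.1
[ 546.74488662 -347.93666964   88.72393308]
```

View pics/w4.png

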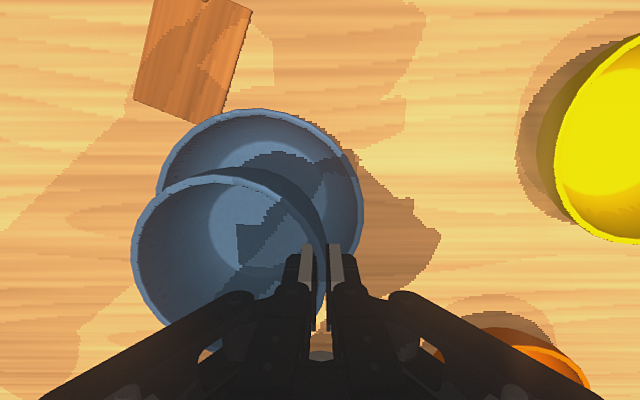

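The small bowl is held level over the large one: small rim left edge at u=131, large rim u from about 158 to 362 with its top at v=108. I'll check the centring before lowering.

```bash
python3 - <<'E'
from h import *
c=eyes.camera_info("wrist"); print('small left',ray(c,131,245,130),'small top',ray(c,225,176,130))
print('large R',ray(c,362,205,48),'large top',ray(c,256,108,48),'L',ray(c,160,190,48))
a=proj(c,circ(547.5,-307,72,48)); b=proj(c,circ(547,-304,46,130))
print('pred large u',a[:,0].min(),a[:,0].max(),'v',a[:,1].min(),'small u',b[:,0].min(),b[:,0].max(),'vtop',b[:,1].min())
E
```

```text
small left [ 562.49610226 -267.12859497  130.        ] small top [ 592.76849684 -310.05085317  130.        ]
large R [ 554.22872434 -376.55221692   48.        ] large top [ 617.57558399 -308.19136763   48.        ] L [ 564.70359586 -240.79626531   48.        ]
pred large u 154.00758715900943 365.2565126207522 v 104.77317374622571 small u 114.6315489829351 324.07814606085043 vtop 175.42675233707254
```

```bash

python3 -m creep '{"offset":[[0,1.5,10],[0,1.5,22],[0,1.5,34],[0,1.5,42],[0,1.5,46]],"angular":[[0,0,0],[0,0,0],[0,0,0],[0,0,0],[0,0,0]]}'
python3 -m creep '{"offset":[[0,0,2],[0,0,4],[0,0,6],[0,0,8],[0,0,8]],"angular":[[0,0,0],[0,0,0],[0,0,0],[0,0,0],[0,0,0]]}'
python3 -m creep '{"offset":[[0,0,1],[0,0,2],[0,0,3],[0,0,4],[0,0,4]],"angular":[[0,0,0],[0,0,0],[0,0,0],[0,0,0],[0,0,0]]}'
```

```text
time_s: 8.98
tool_pos: [547.7, -351.4, 43.8]
ee_rot: [1.0, -0.0, -0.0, -0.0]
force: [-0.2, -0.0, -1.4]
grip_width: 0.051
grip_force: 59.1
time_s: 9.6
tool_pos: [547.9, -351.5, 36.5]
ee_rot: [1.0, -0.0, -0.0, -0.0]
force: [0.3, -0.6, -1.8]
grip_width: 0.047
grip_force: 59.1
time_s: 10.22
tool_pos: [548.0, -351.6, 32.6]
ee_rot: [1.0, -0.0, -0.0, -0.0]
force: [1.0, 0.5, -2.1]
grip_width: 0.048
grip_force: 59.1
```

```bash

python3 -m creep '{"offset":[[0,0,1],[0,0,2],[0,0,3],[0,0,4],[0,0,5]],"angular":[[0,0,0],[0,0,0],[0,0,0],[0,0,0],[0,0,0]]}'
python3 -m creep '{"offset":[[0,0,1],[0,0,2],[0,0,2],[0,0,2]],"angular":[[0,0,0],[0,0,0],[0,0,0],[0,0,0]]}'
```

```text
time_s: 10.85
tool_pos: [548.3, -352.2, 28.2]
ee_rot: [1.0, -0.0, 0.0, 0.001]
force: [-1.4, -1.4, 1.3]
grip_width: 0.051
grip_force: 60.1
time_s: 11.35
tool_pos: [548.6, -352.7, 26.8]
ee_rot: [1.0, -0.0, 0.001, 0.001]
force: [-0.5, -3.9, 4.0]
grip_width: 0.051
grip_force: 62.0
```

```bash

python3 -m creep '{"offset":[[0,0,0.7],[0,0,1.3],[0,0,2],[0,0,2]],"angular":[[0,0,0],[0,0,0],[0,0,0],[0,0,0]]}'
python3 - <<'E'
from h import *
im=eyes.snapshot("wrist"); cv2.imwrite("pics/w5.png",im)
E
```

```text
time_s: 11.85
tool_pos: [548.9, -353.6, 25.6]
ee_rot: [1.0, -0.0, 0.001, 0.002]
force: [-1.0, -4.2, 7.5]
grip_width: 0.05
grip_force: 64.2
```

View pics/w5.png

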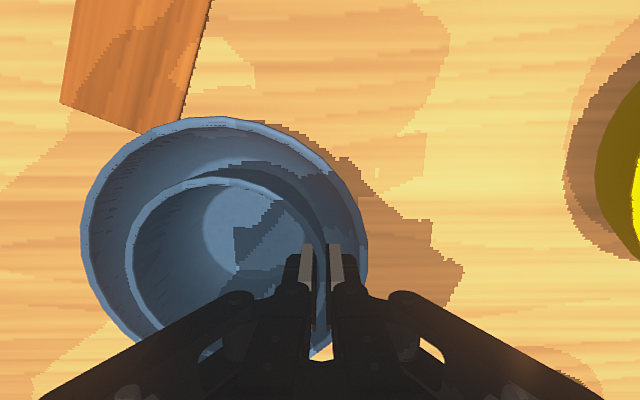

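The small bowl is centred in the large one: small rim u from about 126 to 325, large rim u from 82 to 367. I'll ease down a little more, then release and rise.

```bash

python3 -m creep '{"offset":[[0,0,0.7],[0,0,1.4],[0,0,2],[0,0,2]],"angular":[[0,0,0],[0,0,0],[0,0,0],[0,0,0]]}'
python3 -m creep '{"offset":[[0,0,0],[0,0,0],[0,0,0],[0,0,0]],"angular":[[0,0,0],[0,0,0],[0,0,0],[0,0,0]]}' 15
python3 -m creep '{"offset":[[0,0,-10],[0,0,-25],[0,0,-50],[0,0,-80],[0,0,-110]],"angular":[[0,0,0],[0,0,0],[0,0,0],[0,0,0],[0,0,0]]}'
python3 -m creep '{"offset":[[-20,10,-10],[-40,25,-20],[-60,40,-40],[-80,50,-60],[-80,50,-60]],"angular":[[0,0,0],[0,0,0],[0,0,0],[0,0,0],[0,0,0]]}'
python3 - <<'E'
from h import *
c=eyes.camera_info("wrist"); im=eyes.snapshot("wrist"); cv2.imwrite("pics/w6.png",im)
print(bot.get_obs()['tool_pos'],fit(im,c,547,-307,72,48,48))
h=cv2.cvtColor(im,cv2.COLOR_BGR2HSV)
# small rim: edges along rows/cols through predicted centre
a=proj(c,circ(547,-307,46,64)); b=proj(c,circ(547,-307,72,48)); print('pred small',a.min(0),a.max(0),'large',b.min(0),b.max(0))
v=int(a[:,1].mean()); u=int(a[:,0].mean())
g=cv2.GaussianBlur(cv2.cvtColor(im,cv2.COLOR_BGR2GRAY),(3,3),0)
print('row',v,int(b[:,0].min())-6,g[v,int(b[:,0].min())-6:int(b[:,0].max())+8:2].tolist()); print('col',u,int(b[:,1].min())-6,g[int(b[:,1].min())-6:int(b[:,1].max())+8:2,u].tolist())
E
```

```text
time_s: 12.4
tool_pos: [549.2, -354.4, 24.5]
ee_rot: [1.0, -0.0, 0.001, 0.002]
force: [-3.7, -6.3, 10.1]
grip_width: 0.048
grip_force: 67.0
time_s: 12.9
tool_pos: [547.9, -351.1, 21.2]
ee_rot: [1.0, -0.0, -0.0, -0.0]
force: [1.1, -0.3, 0.3]
grip_width: 0.178
grip_force: 0.4
time_s: 13.52
tool_pos: [548.3, -351.6, 134.0]
ee_rot: [1.0, -0.0, 0.0, 0.0]
force: [-0.2, 0.2, -0.5]
grip_width: 0.178
grip_force: 0.0
time_s: 14.15
tool_pos: [466.5, -403.4, 193.2]
ee_rot: [1.0, -0.002, 0.001, 0.001]
force: [-0.7, 0.1, -0.7]
grip_width: 0.174
grip_force: 0.0
[ 466.9812893  -402.18692557  191.82928051] (array([ 544.1, -306.4]), np.float64(0.146))
pred small [155.99398462  36.62631639] [262.1856209  147.73735767] large [135.57904556   6.75436273] [293.31714801 172.08077497]
row 92 129 [152, 152, 152, 150, 109, 112, 79, 49, 53, 56, 57, 59, 61, 62, 64, 66, 67, 79, 112, 92, 48, 49, 49, 49, 49, 50, 52, 53, 54, 55, 57, 59, 61, 63, 65, 67, 86, 111, 111, 112, 113, 112, 113, 114, 114, 114, 113, 114, 115, 115, 116, 116, 115, 116, 116, 116, 116, 116, 117, 117, 126, 134, 135, 137, 137, 134, 86, 75, 107, 91, 52, 60, 61, 60, 59, 74, 79, 74, 68, 91, 111, 93, 96, 96, 106, 166]
col 209 0 [176, 178, 181, 179, 177, 122, 103, 92, 52, 54, 55, 54, 57, 60, 63, 65, 67, 68, 82, 106, 98, 50, 52, 52, 52, 54, 54, 52, 52, 54, 57, 60, 61, 63, 64, 72, 97, 111, 112, 113, 112, 111, 113, 113, 112, 112, 113, 114, 113, 113, 113, 113, 113, 113, 112, 113, 108, 88, 74, 73, 72, 70, 70, 68, 66, 64, 62, 62, 60, 59, 61, 108, 103, 86, 83, 81, 80, 78, 76, 75, 73, 71, 69, 70, 119, 114, 165, 171, 173, 176]
```

```bash

python3 -m creep '{"offset":[[15,0,0],[30,0,0],[45,0,0],[60,0,0],[77,0,0]],"angular":[[0,0,-0.17],[0,0,-0.34],[0,0,-0.51],[0,0,-0.68],[0,0,-0.85]]}' 50
python3 -m creep '{"offset":[[0,0,0],[0,0,0],[0,0,0],[0,0,0],[0,0,0]],"angular":[[0,0,-0.17],[0,0,-0.34],[0,0,-0.51],[0,0,-0.68],[0,0,-0.721]]}'
python3 -m creep '{"offset":[[0,0,20],[0,0,40],[0,0,70],[0,0,100],[0,0,100]],"angular":[[0,0.15,0],[0,0.3,0],[0,0.4,0],[0,0.4,0],[0,0.4,0]]}'
python3 - <<'E'
from h import *
o=bot.get_obs();print(o['tool_pos'],o['ee_rot'],o['qpos'])
c=eyes.camera_info("top"); im=eyes.snapshot("top"); cv2.imwrite("pics/t2.png",im)
cw=eyes.camera_info("wrist"); print(-np.array(cw['R']).T@cw['t'])
E
```

```text
time_s: 14.82
tool_pos: [545.2, -400.4, 189.6]
ee_rot: [0.91, 0.415, -0.0, -0.002]
force: [-0.4, 1.0, -0.0]
grip_width: 0.581
grip_force: 0.0
time_s: 15.45
tool_pos: [544.7, -400.3, 189.6]
ee_rot: [0.706, 0.708, 0.0, -0.002]
force: [-0.5, 1.5, 0.1]
grip_width: 0.59
grip_force: 0.0
time_s: 16.08
tool_pos: [543.2, -398.8, 86.8]
ee_rot: [0.693, 0.692, 0.141, -0.145]
force: [-0.1, 0.1, -0.0]
grip_width: 0.585
grip_force: 0.0
[ 543.18759681 -398.82914032   86.76608608] [ 0.6928026   0.69213681  0.14112233 -0.14510579] [-0.92960114  0.75596356  1.09404998  0.23537208  1.62624108 -0.95541403]
[ 544.23518895 -397.06303343  272.5000456 ]
```

```bash

python3 -m creep '{"offset":[[-8,0,20],[-16,0,40],[-25,0,60],[-32.7,0,77],[-32.7,0,77]],"angular":[[0,0,0],[0,0,0],[0,0,0],[0,0,0],[0,0,0]]}'
python3 -m creep '{"offset":[[8,0,3.5],[16,0,7],[24,0,10],[29,0,12.5],[33,0,14]],"angular":[[0,0,0],[0,0,0],[0,0,0],[0,0,0],[0,0,0]]}'
python3 -m creep '{"offset":[[5,0.3,2.2],[12,0.8,5],[21,1.3,8.7],[31,2,13],[42,2.6,17.6]],"angular":[[0,0,0],[0,0,0],[0,0,0],[0,0,0],[0,0,0]]}'
python3 - <<'E'
from h import *
for n in("top","scene"):
    c=eyes.camera_info(n); im=eyes.snapshot(n); cv2.imwrite(f"pics/{n}3.png",im); print(n,fit(im,c,546,-295,72,48,48))
E
```

```text
time_s: 16.75
tool_pos: [543.9, -400.4, 5.4]
ee_rot: [0.693, 0.693, 0.141, -0.143]
force: [-0.5, 0.5, 1.1]
grip_width: 0.584
grip_force: 0.0
time_s: 17.38
tool_pos: [545.2, -366.6, 8.4]
ee_rot: [0.693, 0.693, 0.14, -0.139]
force: [-0.1, -3.0, 0.4]
grip_width: 0.587
grip_force: 1.4
time_s: 18.0
tool_pos: [547.7, -319.6, 8.2]
ee_rot: [0.693, 0.693, 0.14, -0.14]
force: [0.3, -3.6, 1.7]
grip_width: 0.586
grip_force: 1.6
top (array([ 547.1, -262.6]), np.float64(1.224))
scene (array([ 553.6, -246.6]), np.float64(0.571))
```

```bash
A='"angular"'
python3 -m creep '{"offset":[[11,0.7,4.7],[22,1.3,9.3],[33,2,14],[44,2.6,18.7],[55,3.3,23.3]],"angular":[[0,0,0],[0,0,0],[0,0,0],[0,0,0],[0,0,0]]}'
python3 -m creep '{"offset":[[11,0.7,4.7],[22,1.3,9.3],[33,2,14],[44,2.6,18.7],[55,3.3,23.3]],"angular":[[0,0,0],[0,0,0],[0,0,0],[0,0,0],[0,0,0]]}'
python3 -m creep '{"offset":[[11,0.7,4.7],[22,1.3,9.3],[33,2,14],[40,2.4,17],[46,2.7,19.5]],"angular":[[0,0,0],[0,0,0],[0,0,0],[0,0,0],[0,0,0]]}'
python3 - <<'E'
from h import *
for n in("top","scene"):
    c=eyes.camera_info(n); im=eyes.snapshot(n); cv2.imwrite(f"pics/{n}4.png",im); print(n,fit(im,c,556,-80,72,48,48))
c=eyes.camera_info("wrist"); im=eyes.snapshot("wrist"); cv2.imwrite("pics/w7.png",im)
E
```

```text
time_s: 18.73
tool_pos: [550.9, -259.7, 8.0]
ee_rot: [0.693, 0.693, 0.14, -0.141]
force: [-0.8, -2.7, -0.3]
grip_width: 0.588
grip_force: 1.3
time_s: 19.35
tool_pos: [554.2, -200.1, 8.0]
ee_rot: [0.693, 0.693, 0.14, -0.141]
force: [0.1, -2.8, -0.7]
grip_width: 0.588
grip_force: 1.2
time_s: 19.98
tool_pos: [557.0, -150.5, 8.0]
ee_rot: [0.693, 0.693, 0.14, -0.14]
force: [-0.6, -2.6, 0.1]
grip_width: 0.587
grip_force: 1.3
top (array([556.7, -83.2]), np.float64(0.646))
scene (array([557.7, -76.3]), np.float64(0.506))
```

```bash
python3 - <<'E'
from h import *
c=eyes.camera_info("top"); im=cv2.imread("pics/top0.png"); hsv=cv2.cvtColor(im,cv2.COLOR_BGR2HSV)
# hopper cap: bright greyish disc
print('hopper px hsv',hsv[115,218],hsv[120,225],'spout',hsv[184,300])
for seed,z in (((218,115),472),((300,184),110)):
    ff=im.copy(); m=np.zeros((402,642),np.uint8); cv2.floodFill(cv2.GaussianBlur(ff,(3,3),0),m,seed,255,(9,9,9),(9,9,9),cv2.FLOODFILL_FIXED_RANGE|4)
    pts=np.argwhere(m[1:-1,1:-1])[:,::-1].astype(np.float32)
    if len(pts)>5:
        for zz in (z,z+20): P=np.array([ray(c,*p,zz)[:2] for p in pts],np.float32); print(seed,zz,len(pts),cv2.minEnclosingCircle(P),P.mean(0))
# V: predict projection of arm end corners for candidate yaw, score brown colour
cs=eyes.camera_info("scene"); sc=cv2.imread("pics/scene0.png")
def vquads(hx,hy,yaw):
    cy,sy=np.cos(yaw),np.sin(yaw); out=[]
    for s in(1,-1):
        ap=np.array([0,-210+72*2**.5]); d=np.array([s,-1])/2**.5; n=np.array([s,1])/2**.5
        q=np.array([ap,ap+120*d,ap+120*d+12*n,ap+12*n]); w=np.c_[hx+cy*q[:,0]-sy*q[:,1],hy+sy*q[:,0]+cy*q[:,1],0*q[:,0]+46]; out.append(w)
    return out
for img,cc,n in((im,c,'top'),(sc,cs,'scene')):
    for yaw in(-.03,0,.03): print(n,yaw,[proj(cc,q[1:3]).round(0).tolist() for q in vquads(555.5,247.5,yaw)])
E
```

```text
hopper px hsv [ 36  37 172] [ 36  31 171] spout [ 38  26 177]
(218, 115) 472 880 ((713.666259765625, 252.0760498046875), 48.98532485961914) [713.30084 252.00671]
(218, 115) 492 880 ((707.6856689453125, 247.65982055664062), 48.20531463623047) [707.3265  247.59166]
(300, 184) 110 195 ((563.1415405273438, 42.17908477783203), 29.48908233642578) [562.5047    41.912575]
(300, 184) 130 195 ((560.3598022460938, 41.34555435180664), 29.124563217163086) [559.7309  41.0824]
top -0.03 [[[296.0, 167.0], [294.0, 165.0]], [[296.0, 212.0], [294.0, 214.0]]]
top 0 [[[296.0, 166.0], [293.0, 164.0]], [[297.0, 210.0], [295.0, 212.0]]]
top 0.03 [[[295.0, 164.0], [293.0, 162.0]], [[297.0, 208.0], [295.0, 211.0]]]
scene -0.03 [[[365.0, 226.0], [369.0, 226.0]], [[324.0, 203.0], [324.0, 200.0]]]
scene 0 [[[367.0, 226.0], [371.0, 226.0]], [[325.0, 204.0], [324.0, 201.0]]]
scene 0.03 [[[369.0, 227.0], [373.0, 226.0]], [[326.0, 205.0], [325.0, 202.0]]]
```

```bash

python3 -m creep '{"offset":[[11,0.4,4.7],[22,0.7,9.3],[33,1,14],[44,1.4,18.7],[55,1.8,23.3]],"angular":[[0,0,0],[0,0,0],[0,0,0],[0,0,0],[0,0,0]]}'
python3 -m creep '{"offset":[[10,0.3,4.2],[18,0.6,7.6],[26,0.9,11],[31,1.1,13.1],[35,1.3,14.8]],"angular":[[0,0,0],[0,0,0],[0,0,0],[0,0,0],[0,0,0]]}'
python3 -m creep '{"offset":[[2,0,0.8],[4,0,1.7],[6,0,2.5],[8,0,3.4],[8,0,3.4]],"angular":[[0,0,0],[0,0,0],[0,0,0],[0,0,0],[0,0,0]]}'
```

```text
time_s: 20.75
tool_pos: [558.8, -90.3, 8.1]
ee_rot: [0.693, 0.693, 0.14, -0.14]
force: [0.5, -2.6, 0.4]
grip_width: 0.583
grip_force: 1.4
time_s: 21.38
tool_pos: [560.1, -53.0, 8.0]
ee_rot: [0.693, 0.693, 0.14, -0.14]
force: [0.5, -3.1, 0.9]
grip_width: 0.584
grip_force: 1.5
time_s: 22.0
tool_pos: [560.0, -44.2, 8.0]
ee_rot: [0.693, 0.693, 0.141, -0.141]
force: [0.3, -2.3, 0.6]
grip_width: 0.587
grip_force: 1.0
```

```bash

python3 -m creep '{"offset":[[2,0,0.8],[4,0,1.7],[6,0,2.5],[8,0,3.4],[10,0,4.2]],"angular":[[0,0,0],[0,0,0],[0,0,0],[0,0,0],[0,0,0]]}'
python3 -m creep '{"offset":[[1,0,0.4],[2,0,0.8],[3,0,1.3],[4,0,1.7],[5,0,2.1]],"angular":[[0,0,0],[0,0,0],[0,0,0],[0,0,0],[0,0,0]]}'
python3 - <<'E'
from h import *
for n in("top","scene"):
    c=eyes.camera_info(n); im=eyes.snapshot(n); cv2.imwrite(f"pics/{n}5.png",im); print(n,fit(im,c,559,30,72,48,48))
E
```

```text
time_s: 22.62
tool_pos: [560.0, -33.5, 8.0]
ee_rot: [0.693, 0.693, 0.14, -0.14]
force: [-0.3, -3.4, 0.4]
grip_width: 0.587
grip_force: 1.5
time_s: 23.25
tool_pos: [560.0, -28.2, 8.0]
ee_rot: [0.693, 0.693, 0.14, -0.14]
force: [-0.5, -4.5, 0.2]
grip_width: 0.587
grip_force: 1.5
top (array([559.3,  31.5]), np.float64(2.248))
scene (array([566.7,  56.8]), np.float64(1.487))
```

Force is just starting to rise (4.5 N). I'll continue in small steps.

```bash

python3 -m creep '{"offset":[[1,0,0.4],[2,0,0.8],[3,0,1.3],[4,0,1.7]],"angular":[[0,0,0],[0,0,0],[0,0,0],[0,0,0]]}'
python3 -m creep '{"offset":[[1,0,0.4],[2,0,0.8],[2,0,0.8]],"angular":[[0,0,0],[0,0,0],[0,0,0]]}'
```

```text
time_s: 23.85
tool_pos: [560.0, -23.9, 8.0]
ee_rot: [0.693, 0.693, 0.14, -0.14]
force: [0.0, -3.4, 0.2]
grip_width: 0.589
grip_force: 1.5
time_s: 24.22
tool_pos: [560.1, -22.0, 8.0]
ee_rot: [0.693, 0.693, 0.14, -0.14]
force: [-0.5, -4.9, 0.0]
grip_width: 0.584
grip_force: 2.2
```

```bash

python3 -m creep '{"offset":[[1,0,0.4],[2,0,0.8],[3,0,1.3],[3,0,1.3]],"angular":[[0,0,0],[0,0,0],[0,0,0],[0,0,0]]}'
python3 -m creep '{"offset":[[1,0,0.4],[2,0,0.8],[2,0,0.8]],"angular":[[0,0,0],[0,0,0],[0,0,0]]}'
```

```text
time_s: 24.72
tool_pos: [560.6, -21.5, 8.1]
ee_rot: [0.693, 0.694, 0.139, -0.138]
force: [-1.7, -13.7, 1.6]
grip_width: 0.593
grip_force: 6.1
time_s: 25.1
tool_pos: [560.8, -21.3, 8.0]
ee_rot: [0.693, 0.694, 0.138, -0.137]
force: [-3.4, -19.2, 1.4]
grip_width: 0.584
grip_force: 9.2
```

```bash

python3 -m creep '{"offset":[[-9,0,-4],[-18,0,-8],[-37,0,-16],[-37,0,-16],[-21,0,-53]],"angular":[[0,0,0],[0,0,0],[0,0,0],[0,0,0],[0,0,0]]}'
python3 -m creep '{"offset":[[10,0,-30],[15,0,-60],[15,0,-60],[15,0,-60]],"angular":[[0,0,0],[0,0,0],[0,0,0],[0,0,0]]}'
python3 - <<'E'
from h import *
c=eyes.camera_info("wrist"); im=eyes.snapshot("wrist"); cv2.imwrite("pics/w8.png",im); print(bot.get_obs()['tool_pos'])
def draw(x,y,col):
    for q in (circ(x,y,72,48),): cv2.polylines(im,[np.round(proj(c,q)*16).astype(np.int32)],True,col,1,cv2.LINE_AA,4)
print(fit(im,c,560,38,72,48,48),fit(im,c,564,42,72,48,48))
draw(560,38,(0,255,0)); 
t=cv2.resize(cv2.imread("pics/top5.png")[150:225,205:305],None,fx=4,fy=4)
a=np.zeros((600,800,3),np.uint8); a[:400,:640]=im
sc=cv2.resize(eyes.snapshot("scene")[105:225,310:450],None,fx=1.66,fy=1.66); a[400:599,:232]=sc[:199,:232]
tt=eyes.snapshot("top"); cv2.imwrite("pics/t6.png",tt); tt=cv2.resize(tt[150:216,205:345],None,fx=3,fy=3,interpolation=cv2.INTER_CUBIC); a[402:600,240:660]=tt
cv2.imwrite("pics/comp.png",a)
E
```

```text
time_s: 25.72
tool_pos: [557.2, -54.9, 46.1]
ee_rot: [0.693, 0.692, 0.14, -0.144]
force: [0.8, 1.0, 0.7]
grip_width: 0.585
grip_force: 0.0
time_s: 26.22
tool_pos: [559.3, -65.2, 108.6]
ee_rot: [0.693, 0.693, 0.14, -0.141]
force: [-0.3, -0.8, -0.8]
grip_width: 0.59
grip_force: 0.0
[559.01575514 -65.00842869 108.23071589]
(array([560.6,  41.6]), np.float64(1.386)) (array([560.6,  41.5]), np.float64(1.385))
```

View pics/comp.png

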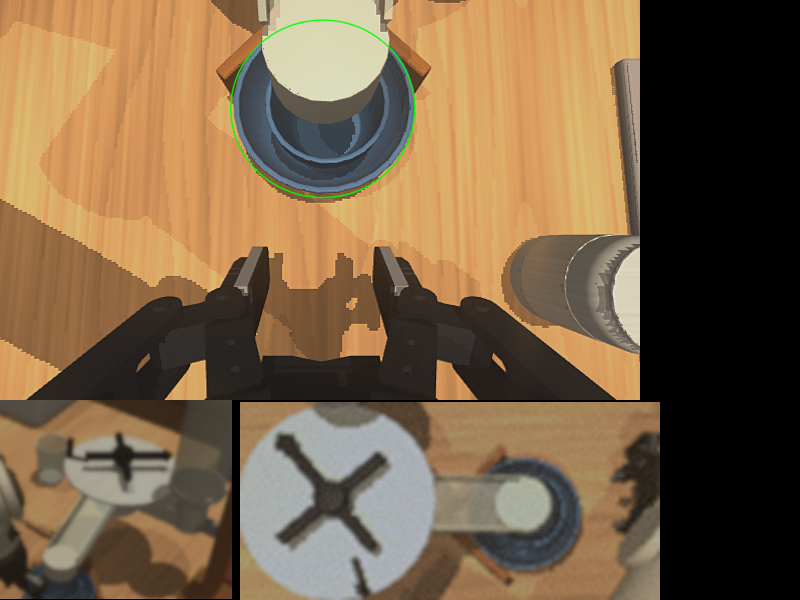

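The wrist view shows the large bowl's rim at u 231–414, seated symmetrically between the V arm ends at u 217 and 431, with the small bowl at u 264–388 inside it. The green fit is at about (560,40), so the pair is under the spout. Next is the wheel, starting with a view over the dial that I'll analyse numerically.

```bash

python3 -m creep '{"offset":[[15,0,-38],[32,0,-80],[50,0,-120],[68,0,-160],[86,0,-203]],"angular":[[0,-0.1,0],[0,-0.2,0],[0,-0.3,0],[0,-0.4,0],[0,-0.4,0]]}' 0
python3 -m creep '{"offset":[[30,-5,0],[70,-10,0],[115,-17,0],[160,-25,0],[200,-32,0]],"angular":[[0,0,0.17],[0,0,0.34],[0,0,0.51],[0,0,0.68],[0,0,0.85]]}'
python3 -m creep '{"offset":[[24,-37,0],[50,-75,0],[78,-120,0],[105,-160,0],[118,-183,0]],"angular":[[0,0,0.15],[0,0,0.3],[0,0,0.45],[0,0,0.6],[0,0,0.721]]}'
python3 -m creep '{"offset":[[0,0,0],[0,0,0]],"angular":[[0,0,0],[0,0,0]]}'
cat >> h.py <<'E'
def wheelpts(hx,hy,a):
    """dense points on spoke tops and hub"""
    P=[];
    for k in range(4):
        L=75 if k else 90
        r,w=np.meshgrid(np.arange(0,L,2.),np.arange(-6,6.1,3)); b=a+k*np.pi/2
        P.append(np.c_[(hx+r*np.cos(b)-w*np.sin(b)).ravel(),(hy+r*np.sin(b)+w*np.cos(b)).ravel(),0*r.ravel()+252])
    return np.vstack(P)
def fitwheel(im,c,hx,hy,a,fix=False):
    g=cv2.GaussianBlur(cv2.cvtColor(im,cv2.COLOR_BGR2GRAY),(0,0),1).astype(np.float32)
    def cost(p):
        q=proj(c,wheelpts(*(p if not fix else (hx,hy,p[0])))).astype(np.float32)
        # dark on spokes, bright at a rim of 12 mm beside
        v=cv2.remap(g,q[None,:,0],q[None,:,1],cv2.INTER_LINEAR,borderValue=255)
        return np.minimum(v,110).mean()
    if fix:
        s=[(cost([x]),x) for x in np.arange(a-.25,a+.25,.005)]; m=min(s); return hx,hy,m[1],m[0]
    best=None
    for da in(-.1,0,.1):
        r=minimize(cost,[hx,hy,a+da],method='Nelder-Mead',options=dict(initial_simplex=[[hx,hy,a+da],[hx+6,hy,a+da],[hx,hy+6,a+da],[hx,hy,a+da+.08]]))
        if best is None or r.fun<best.fun: best=r
    return (*best.x.round(3),round(best.fun,1))
def fitmark(im,c,hx,hy,lo=170,hi=225,r0=68,r1=100,z=218):
    """darkness of the rib against angle, degrees"""
    g=cv2.cvtColor(im,cv2.COLOR_BGR2GRAY).astype(np.float32); out=[]
    for d in np.arange(lo,hi,1.):
        b=np.deg2rad(d); r=np.arange(r0,r1,2.); q=proj(c,np.c_[hx+r*np.cos(b),hy+r*np.sin(b),0*r+z]).astype(np.float32)
        out.append((cv2.remap(g,q[None,:,0],q[None,:,1],cv2.INTER_LINEAR).mean().round(0),d))
    return out
E
python3 - <<'E'
from h import *
c=eyes.camera_info("wrist"); im=eyes.snapshot("wrist"); cv2.imwrite("pics/w9.png",im); print(bot.get_obs()['tool_pos'])
w=fitwheel(im,c,556,250,.68); print(w,np.rad2deg(w[2])); print('hub px',proj(c,[w[0],w[1],261]),'mark px',proj(c,[w[0]-104,w[1]-30,217]))
for (r0,r1,z) in((66,98,217),(103,113,259)): 
    o=fitmark(im,c,w[0],w[1],r0=r0,r1=r1,z=z); print([(int(a),int(d)) for a,d in o if a<min(o)[0]+40])
E
```

```text
time_s: 27.0
tool_pos: [559.6, -63.6, 330.7]
ee_rot: [0.706, 0.708, -0.0, -0.001]
force: [0.8, -0.9, -0.0]
grip_width: 0.001
grip_force: 0.0
time_s: 27.62
tool_pos: [527.2, 136.0, 329.1]
ee_rot: [0.937, 0.35, -0.001, -0.001]
force: [0.6, -0.1, 0.3]
grip_width: 0.0
grip_force: 0.0
time_s: 28.25
tool_pos: [494.7, 352.0, 328.6]
ee_rot: [1.0, -0.001, -0.001, 0.0]
force: [-0.1, 0.3, -0.4]
grip_width: -0.001
grip_force: 0.0
time_s: 28.5
tool_pos: [495.9, 349.0, 329.4]
ee_rot: [1.0, 0.0, -0.001, 0.0]
force: [0.6, -1.3, -0.1]
grip_width: -0.0
grip_force: 0.0
[496.08691284 348.75710183 329.7278245 ]
(np.float64(558.585), np.float64(252.07), np.float64(0.671), np.float64(58.5)) 38.44546805327824
hub px [[457.25543486 118.58142706]] mark px [[456.31788958 231.02174884]]
[(78, 196), (61, 197), (65, 198), (68, 199), (66, 200), (68, 201), (76, 220), (59, 221), (57, 222), (58, 223), (57, 224)]
[(69, 195), (47, 196), (52, 197), (52, 198), (53, 199), (66, 200)]
```

The fit gives the hub at (558.6, 252.1), the pointer at 38.4° and the mark at about 198°, so the wheel needs about 160° of turn. I'll insert the closed fingers between the spokes at 84°, radius 52 mm.

```bash

python3 -m creep '{"offset":[[17,12,0],[40,27,0],[60,41,15],[68,45.5,40],[68,45.5,65]],"angular":[[0,0,0],[0,0,0],[0,0,0],[0,0,0],[0,0,0]]}'
python3 -m creep '{"offset":[[0,0,12],[0,0,24],[0,0,36],[0,0,46],[0,0,46]],"angular":[[0,0,0],[0,0,0],[0,0,0],[0,0,0],[0,0,0]]}'
python3 -m creep '{"offset":[[0,0,3],[0,0,6],[0,0,8.5],[0,0,8.5]],"angular":[[0,0,0],[0,0,0],[0,0,0],[0,0,0]]}'
python3 - <<'E'
import numpy as np
# arc steps r=52 from 84 deg, in tool axes (x=X, y=-Y)
p=lambda d:np.array([52*np.cos(np.deg2rad(d)),-52*np.sin(np.deg2rad(d))])
for s in range(84,270,30): print(s,[(p(s+6*k)-p(s)).round(1).tolist() for k in range(1,6)])
E
```

```text
time_s: 29.18
tool_pos: [565.5, 302.0, 262.8]
ee_rot: [1.0, -0.001, -0.001, 0.0]
force: [0.1, -0.1, -0.3]
grip_width: 0.005
grip_force: 0.0
time_s: 29.8
tool_pos: [563.4, 304.1, 218.3]
ee_rot: [1.0, 0.0, -0.001, 0.0]
force: [-0.4, 0.3, -0.9]
grip_width: -0.002
grip_force: 0.0
time_s: 30.3
tool_pos: [563.8, 304.1, 210.5]
ee_rot: [1.0, -0.0, -0.0, 0.0]
force: [0.7, -0.3, 0.3]
grip_width: -0.002
grip_force: 0.0
84 [[-5.4, -0.3], [-10.9, 0.0], [-16.2, 0.9], [-21.5, 2.3], [-26.6, 4.2]]
114 [[-4.8, 2.5], [-9.4, 5.4], [-13.6, 8.9], [-17.5, 12.7], [-20.9, 16.9]]
144 [[-3.0, 4.6], [-5.4, 9.4], [-7.4, 14.5], [-8.8, 19.8], [-9.6, 25.1]]
174 [[-0.3, 5.4], [0.0, 10.9], [0.9, 16.2], [2.3, 21.5], [4.2, 26.6]]
204 [[2.5, 4.8], [5.4, 9.4], [8.9, 13.6], [12.7, 17.5], [16.9, 20.9]]
234 [[4.6, 3.0], [9.4, 5.4], [14.5, 7.4], [19.8, 8.8], [25.1, 9.6]]
264 [[5.4, 0.3], [10.9, 0.0], [16.2, -0.9], [21.5, -2.3], [26.6, -4.2]]
```

```bash

python3 -m creep '{"offset":[[-5.4,-0.3,0],[-10.9,0,0],[-16.2,0.9,0],[-21.5,2.3,0],[-26.6,4.2,0]],"angular":[[0,0,0],[0,0,0],[0,0,0],[0,0,0],[0,0,0]]}'
python3 -m creep '{"offset":[[-4.8,2.5,0],[-9.4,5.4,0],[-13.6,8.9,0],[-17.5,12.7,0],[-20.9,16.9,0]],"angular":[[0,0,0],[0,0,0],[0,0,0],[0,0,0],[0,0,0]]}'
python3 - <<'E'
from h import *
for n in("top","scene"):
    c=eyes.camera_info(n); im=eyes.snapshot(n); cv2.imwrite(f"pics/{n}8.png",im)
    w=fitwheel(im,c,558.6,252,1.2,fix=True); print(n,np.rad2deg(w[2]),w[3])
E
```

```text
time_s: 30.92
tool_pos: [538.5, 300.0, 211.3]
ee_rot: [1.0, -0.0, 0.002, -0.0]
force: [5.9, 1.0, -0.8]
grip_width: 0.004
grip_force: 2.5
time_s: 31.55
tool_pos: [517.6, 283.8, 211.9]
ee_rot: [1.0, -0.0, 0.002, -0.001]
force: [4.2, 3.5, 0.7]
grip_width: 0.002
grip_force: 2.2
top 68.7549354156988 71.42637
scene 69.90085100596045 44.226208
```

```bash

python3 -m creep '{"offset":[[-3,4.6,0],[-5.4,9.4,0],[-7.4,14.5,0],[-8.8,19.8,0],[-9.6,25.1,0]],"angular":[[0,0,0],[0,0,0],[0,0,0],[0,0,0],[0,0,0]]}'
python3 -m creep '{"offset":[[-0.3,5.4,0],[0,10.9,0],[0.9,16.2,0],[2.3,21.5,0],[4.2,26.6,0]],"angular":[[0,0,0],[0,0,0],[0,0,0],[0,0,0],[0,0,0]]}'
python3 -m creep '{"offset":[[2.5,4.8,0],[5.4,9.4,0],[8.9,13.6,0],[12.7,17.5,0],[16.9,20.9,0]],"angular":[[0,0,0],[0,0,0],[0,0,0],[0,0,0],[0,0,0]]}'
python3 - <<'E'
from h import *
for n in("top","scene","wrist"):
    c=eyes.camera_info(n); im=eyes.snapshot(n); cv2.imwrite(f"pics/{n}9.png",im)
    for a in(2.6,2.9):
        w=fitwheel(im,c,558.6,252,a,fix=True); print(n,np.rad2deg(w[2]),w[3])
E
```

```text
time_s: 32.28
tool_pos: [506.9, 259.2, 211.1]
ee_rot: [1.0, 0.0, 0.001, -0.001]
force: [2.5, 4.7, -0.2]
grip_width: 0.002
grip_force: 2.5
time_s: 32.9
tool_pos: [510.1, 232.6, 210.6]
ee_rot: [1.0, 0.0, -0.001, -0.001]
force: [-0.3, 5.5, -0.1]
grip_width: -0.002
grip_force: 2.2
time_s: 33.52
tool_pos: [525.9, 211.6, 209.9]
ee_rot: [1.0, 0.0, -0.002, -0.001]
force: [-4.4, 3.9, -0.8]
grip_width: -0.0
grip_force: 2.3
top 163.0064927147186 101.49151
top 167.01719728063463 100.279274
scene 157.8498725585413 45.78233
scene 157.84987255854168 45.78233
wrist 159.56874594393375 58.93011
wrist 159.5687459439341 58.93011
```

```bash

python3 -m creep '{"offset":[[4.6,3,0],[9.4,5.4,0],[14.5,7.4,0],[19.8,8.8,0],[25.1,9.6,0]],"angular":[[0,0,0],[0,0,0],[0,0,0],[0,0,0],[0,0,0]]}'
python3 -m creep '{"offset":[[0,0,0],[0,0,0]],"angular":[[0,0,0],[0,0,0]]}'
python3 - <<'E'
from h import *
for n in("top","scene","wrist"):
    c=eyes.camera_info(n); im=eyes.snapshot(n); cv2.imwrite(f"pics/{n}10.png",im)
    w=fitwheel(im,c,558.6,252,3.35,fix=True); print(n,np.rad2deg(w[2]),w[3])
E
```

```text
time_s: 34.3
tool_pos: [551.1, 201.2, 210.0]
ee_rot: [1.0, 0.0, -0.002, 0.0]
force: [-7.3, 2.5, 1.3]
grip_width: -0.0
grip_force: 2.7
time_s: 34.55
tool_pos: [551.8, 200.9, 210.1]
ee_rot: [1.0, 0.0, -0.001, 0.0]
force: [-4.4, 0.7, -1.6]
grip_width: 0.001
grip_force: 2.2
top 199.67579160309143 87.98406
scene 195.37860813961035 45.086113
wrist 194.2326925493487 52.234028
```

```bash

python3 -m creep '{"offset":[[-6,0,0],[-6,0,-15],[-6,0,-40],[-15,0,-70],[-35,-30,-100]],"angular":[[0,0,0],[0,0,0],[0,0,0],[0,0,0],[0,0,0]]}'
python3 -m creep '{"offset":[[-10,-40,-12],[-20,-80,-19],[-22,-118,-19],[-22,-118,-19],[-22,-118,-19]],"angular":[[0,0,0],[0,0,0],[0,0,0],[0,0,0],[0,0,0]]}'
cat > m.py <<'E'
from h import *
c=eyes.camera_info("wrist"); im=eyes.snapshot("wrist"); cv2.imwrite("pics/w11.png",im); print(bot.get_obs()['tool_pos'])
w=fitwheel(im,c,558.6,252,3.4); print(w,np.rad2deg(w[2])); w2=fitwheel(im,c,558.6,252.1,3.4,fix=True); print(np.rad2deg(w2[2]))
for (r0,r1,z) in((78,88,252),(103,113,259),(103,113,235)):
    o=fitmark(im,c,w[0],w[1],lo=185,hi=210,r0=r0,r1=r1,z=z); print(z,[(int(a),int(d)) for a,d in o])
E
python3 m.py
```

```text
time_s: 35.33
tool_pos: [519.0, 229.7, 313.4]
ee_rot: [1.0, -0.002, 0.002, 0.0]
force: [0.8, 0.8, -0.8]
grip_width: 0.005
grip_force: 0.0
time_s: 35.95
tool_pos: [496.5, 348.3, 330.7]
ee_rot: [1.0, -0.0, 0.001, 0.0]
force: [0.5, -0.4, 0.4]
grip_width: 0.005
grip_force: 0.0
[496.55443688 347.99170056 330.47674524]
(np.float64(558.409), np.float64(252.172), np.float64(3.402), np.float64(59.4)) 194.92024190350608
194.80565034447957
252 [(162, 185), (125, 186), (102, 187), (81, 188), (46, 189), (47, 190), (48, 191), (48, 192), (48, 193), (50, 194), (51, 195), (50, 196), (52, 197), (52, 198), (52, 199), (50, 200), (50, 201), (65, 202), (96, 203), (140, 204), (196, 205), (199, 206), (197, 207), (197, 208), (198, 209)]
259 [(153, 185), (153, 186), (155, 187), (161, 188), (167, 189), (167, 190), (167, 191), (169, 192), (144, 193), (109, 194), (70, 195), (44, 196), (50, 197), (51, 198), (52, 199), (53, 200), (175, 201), (171, 202), (171, 203), (170, 204), (171, 205), (170, 206), (170, 207), (169, 208), (168, 209)]
235 [(158, 185), (159, 186), (159, 187), (158, 188), (158, 189), (158, 190), (164, 191), (169, 192), (153, 193), (106, 194), (73, 195), (44, 196), (45, 197), (45, 198), (46, 199), (47, 200), (64, 201), (120, 202), (171, 203), (173, 204), (172, 205), (170, 206), (166, 207), (162, 208), (163, 209)]
```

The pointer is at 194.9° and the mark at 198.0°. One more small nudge of 3° to centre it.

```bash

python3 -m creep '{"offset":[[10,40,0],[22,80,0],[36,115,10],[46,140,19],[49,148,35]],"angular":[[0,0,0],[0,0,0],[0,0,0],[0,0,0],[0,0,0]]}'
python3 -m creep '{"offset":[[0,0,20],[0,0,45],[0,0,68],[0,0,84],[0,0,84]],"angular":[[0,0,0],[0,0,0],[0,0,0],[0,0,0],[0,0,0]]}'
python3 -m creep '{"offset":[[4,0,0],[7,0,0],[9,0,0],[10.8,0,0],[10.8,0,0]],"angular":[[0,0,0],[0,0,0],[0,0,0],[0,0,0],[0,0,0]]}'
python3 -m creep '{"offset":[[-8,0,0],[-8,0,-15],[-8,0,-40],[-17,0,-70],[-37,-30,-100]],"angular":[[0,0,0],[0,0,0],[0,0,0],[0,0,0],[0,0,0]]}'
python3 -m creep '{"offset":[[-10,-40,-12],[-20,-80,-19],[-22,-118,-19],[-22,-118,-19],[-22,-118,-19]],"angular":[[0,0,0],[0,0,0],[0,0,0],[0,0,0],[0,0,0]]}'
python3 m.py | head -3
python3 - <<'E'
from h import *
im=eyes.snapshot("top"); c=eyes.camera_info("top"); cv2.imwrite("pics/t12.png",im)
a=cv2.imread("pics/t6.png")
d=cv2.absdiff(im,a)[160:205,272:320]; print('bowl area change',d.max(),d.mean())
E
```

```text
time_s: 36.62
tool_pos: [546.0, 198.6, 295.1]
ee_rot: [1.0, -0.002, 0.001, -0.0]
force: [-0.4, 0.1, 0.2]
grip_width: 0.001
grip_force: 0.0
time_s: 37.25
tool_pos: [543.9, 200.9, 209.2]
ee_rot: [1.0, -0.0, -0.001, 0.0]
force: [0.0, -0.4, -0.2]
grip_width: -0.003
grip_force: 0.0
time_s: 37.88
tool_pos: [555.4, 201.1, 211.3]
ee_rot: [1.0, 0.0, -0.0, -0.0]
force: [-5.2, -0.2, 2.6]
grip_width: -0.002
grip_force: 2.3
time_s: 38.5
tool_pos: [519.6, 229.9, 313.0]
ee_rot: [1.0, -0.002, 0.001, 0.0]
force: [0.5, 0.7, -0.1]
grip_width: 0.002
grip_force: 0.0
time_s: 39.12
tool_pos: [497.2, 348.4, 330.4]
ee_rot: [1.0, -0.0, 0.001, 0.0]
force: [-0.0, -1.0, -0.3]
grip_width: -0.001
grip_force: 0.0
[497.24288317 348.06601763 330.33351655]
(np.float64(558.452), np.float64(252.148), np.float64(3.483), np.float64(59.6)) 199.56120004406574
199.67579160309148
bowl area change 29 3.314814814814815
```

The pointer is at 199.6° against the mark at about 198°, roughly 2.7 mm off and within the 7 mm tolerance. The bowls have not moved and the arm is clear, so I'm handing in.

```bash
python3 -c "
from rig import bot
print(bot.hand_in())"
```

```text
the job is handed in; nothing more can be done
None
```

The job is handed in at about 39 s (the rig returned no verdict): the small bowl stands in the large one, the large one rests against both V arms under the spout, and the pointer measured about 1.6° (2.7 mm) past the mark, inside the 7 mm limit.

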